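# Complete the assortment tub and snap its lid home

### The arm

A 6-joint arm with a two-finger parallel gripper is mounted at the origin on the work surface. World frame = base frame: x ahead of the robot, y to its left, z up, the work surface at z = 0. Lengths are in m, angles in rad, forces in N, time in s.
With the tool pointing down it reaches from about 0.3 to 0.875 m from the base axis. Payload 6.4 kg.
Tool frame: the origin (TCP) lies midway between the tips of the shut fingers; the grasp point (between the pads) lies 19 mm behind it; z points along the fingers, y is the line along which they close (so a half turn about z gives the same grasp; the last joint's range is limited). The gripper opens to 85 mm and grips with 20 to 120 N. Pads are 22 mm wide; open, the fingers measure 114 mm over their backs; the gripper's body (76 mm by 85 mm) begins 54 mm behind the grasp point. The pads swing forward as they close: fully open they stand 13 mm farther back than shut.
Start: joints at [0.9, 0.181, 1.607, -0, 1.354, -0.206], TCP at [0.258, 0.514, 0.231] pointing down, gripper open.
Joint ranges: [-2.99, 2.99], [-0.89, 2.07], [0.3, 2.58], [-1.14, 4.28], [0, 2.63], [-3.12, 3.12]. Speed limits (rad/s): [2.57, 2.57, 3.01, 3.14, 3.14, 3.14].

### API

Orientations are given as a unit quaternion [w, x, y, z].
In Python, from bench import get_obs, camera, hand_in gives the robot as it stands.
- The arm moves only by the tool carry_out, never from a script. Its argument "plan" is a list that holds one entry, the list of rows, each a list of 7 numbers: the shift along the world's x, y, z in m, then the turn, a rotation vector about the world's x, y, z in rad, then the opening, from 0 (shut) to 1 (fully open). In form: [[[x, y, z, rx, ry, rz, hand], ...]]. A call has exactly 5 rows; each row is the pose to reach, as a shift and turn from the pose commanded when the call began; what a row does not reach only later rows make up. A row lasts 1/12 s, in which the tool goes at most 41.7 mm and 7.16 degrees, less where a joint would pass 70% of its speed; a pose out of reach is approached as far as the arm can. A call with a gripper value outside its range is refused whole. The fingers move at their own pace and stop on an object; the grip force is fixed at half the most. Time passes only in rows, so rows that repeat a pose let the fingers close, or fill a call up. It gives the time, the measured TCP pose, the force, the opening and the grip force at its end, in the units of the state.
- get_obs(): the state, without advancing time (a new reading comes with each control period).
- camera(name): name is "side" or "top"; returns a dict with "pixels" (400x640x3 uint8, red, green, blue), "z_map" (400x640 float32, m along the optical axis (not along the pixel's ray), 0 where there is no reading), "camera_matrix" (3x3 intrinsics, pixels), "k1" (the pictures are not rectified: a ray, as slopes to the right and down, at radius r is drawn at 1 + k1 r^2 times it, then the intrinsics apply), "cam_to_world" (4x4, takes a point from camera to world coordinates). Camera axes: x right, y up, looking along -z (the intrinsics and any distortion apply to the point x, -y, -z); pixel columns grow to the right and rows downward; lengths in m; the calibration is good to about 2 mm. A picture is of the moment at which its call begins.
- hand_in(): hands the job in; it is judged then, once.
The state is a dict: "time_s": time; "q": joint angles; "dq": joint speeds; "joint_efforts": joint torques, N m; "eef_pos": TCP position; "eef_rot": TCP orientation; "wrist_force": force on the tool from outside, world axes, zero at the start; "torque": the same for the moment, N m; "opening": opening from 0.0 (shut) to 1.0 (fully open); "grasp_force": force on a finger pad.
Only numpy, scipy, OpenCV 4.12 (cv2) and the standard library are available. Lean on these libraries where they do the work, as an engineer would, in place of code of your own. Each camera call takes 0.05 s, during which the arm holds its last target. There are 200 camera calls.

### The job

The assortment tub lacks its amber fruit-paste bar: take that bar from the green board and drop it into the tub's empty middle place, so that it lies flat on the bottom. Then swing the lid over and press down on its free edge until the lid has pushed both blue catches down and is fully shut, flush on the rim all along. Leave the other bars and everything else on the bench where they are.

Things in the scene. Friction and masses are not known exactly. Their poses are not given: they have to be found in the camera images.
- amber_bar: loose firm bar of amber (orange-yellow) fruit paste, a block 60 x 36 x 20 mm, about 60 g, lying flat on the green board. Origin at the centre of its underside, x along the 60 mm length, y across the 36 mm width, z up.
- red_bar: loose red bar of the same size on the green board, to be left alone. Origin and axes as for the amber bar.
- dark_bar: loose dark purple bar of the same size on the green board, to be left alone. Origin and axes as for the amber bar.
- board: fixed green board 170 (x) x 280 (y) x 10 mm on which the three bars lie side by side, 86 mm apart, in any order. Origin at the centre of its underside.
- tub: white tub held in a fixed nest (base plate 150 x 190 x 6 mm). Origin under its centre, on the table; +x points to the lid hinge (robot's left), y along its length. Outside 80 (x) x 150 (y) mm, walls 3, rim 41 mm above the table. Two 3 mm dividers (tops 25 mm above the table) make three places along y; the outer two hold a fixed red and a fixed dark bar, tops 29 mm above the table.
- empty_place (a point): centre of the floor of the empty middle place, 74 (x) x 46 (y) mm, 9 mm above the table; same axes as the tub. The bar's 60 mm length goes along x.
- lid (a joint): stiff hinge of the lid, rad: 0 shut (level on the rim), grows as it opens, 1.57 upright, limit 2.4; starts at 2.0 to 2.25, stays where left. Lid: white plate with blue free edge, 156 mm along the hinge, reaching 98 mm from it, 5 mm thick. Swung over, it meets the two raised catches at about 0.08 rad; from there about 8 N on its free edge sends it home.
- lid_hinge (a point): middle of the hinge axis, 41 mm above the table, 40 mm from the tub's centre along tub +x. Turns with the lid: y is the hinge axis, -x points along the lid to its free edge, z out of its outer face (upper one when shut). The lid's underside lies at z = 0, its outer face at z = 5 mm.
- lid_edge (a point): point on the lid's outer face in the middle of the blue free edge, 90 mm from the hinge axis; the place to press. It turns with the lid.
- catch (a joint): two joined blue snap catches before the tub's -x wall (46 mm from the tub's centre, 50 mm either side of the middle), m: 0 raised (tops 7 mm above the rim), grows as they are pushed down, 0.006 to 0.007 with the lid home; they stay where pushed. To be pushed by the lid only.
- tape_roll: cardboard roll standing flat, 90 mm across, 45 mm high; bystander. Origin at its underside.
- spatula: spatula lying on the table beyond the board; bystander. Origin at its underside.
- cup: blue cup 76 mm across, 85 mm high; bystander. Origin at its underside.
- wrapped_stack: wrapped stack of three red bars, 70 x 44 x 62 mm; bystander. Origin at the centre of its underside.
There are look-alikes about, which are no part of the job. Leave any pink look-alike of the amber_bar alone. What is shaped like the tub but pink is not meant.

How it is judged:
By the outcome, as a careful person would: the job done as asked, in the order asked, and still so for the second after the job is handed in, with the robot touching nothing.
It also fails if it takes over 45 s, if anything falls off the work surface, if the arm or the gripper's body presses on something with over 40 N, if the wrist force passes 120 N, or if a joint passes its speed limit or range.

## Working session

There is one attempt and no reset: what is moved stays moved. The work goes in short steps, Python scripts to look and compute and a tool call to move; the robot and the scene stay as the last step left them, time stands still between calls to the robot, and variables do not carry over. Pictures are saved under pics/ and viewed, at most 10 in all, crops included, and the job is handed in when it is done.

Besides the shell and the picture viewer there is one more tool, called after ">>>" as name(argument=value, ...) on one line, values as JSON. carry_out: Moves the arm, as the interface text tells. Its arguments: {"type":"object","properties":{"plan":{"type":"array","items":{"type":"array","items":{"type":"array","items":{"type":"number"}}}}},"required":["plan"]}

```bash
mkdir -p pics; cat > h.py <<'E'
import numpy as np, cv2
from bench import get_obs, camera, hand_in
def cloud(c):
    K=c["camera_matrix"];h,w=c["z_map"].shape
    u,v=np.meshgrid(np.arange(w),np.arange(h))
    p=np.stack([u,v],-1).reshape(-1,1,2).astype(np.float64)
    n=cv2.undistortPoints(p,K,np.array([c["k1"],0,0,0.])).reshape(h,w,2)
    z=c["z_map"]
    P=np.stack([n[...,0]*z,-n[...,1]*z,-z,np.ones_like(z)],-1)
    W=P@np.array(c["cam_to_world"]).T
    W=W[...,:3]; W[z==0]=np.nan
    return W
def snap(name,fn):
    c=camera(name); cv2.imwrite(fn,c["pixels"][...,::-1]); W=cloud(c); np.save(fn[:-4]+".npy",W); return c,W
E
python3 - <<'E'
from h import *
print(get_obs())
for n in("top","side"):
    c,W=snap(n,f"pics/{n}0.png"); print(c["k1"],np.array(c["cam_to_world"])[:3].round(3).tolist())
E
```

```text
{'time_s': 0.0, 'q': array([ 8.99671848e-01,  1.81588340e-01,  1.60799659e+00,  1.62509265e-05,
        1.35380850e+00, -2.06304085e-01]), 'dq': array([ 0.0011928 ,  0.00055306,  0.00023432,  0.00086475,  0.00021569,
       -0.00092423]), 'joint_efforts': array([ 8.96675988e-05, -4.44856632e+01, -3.51349425e+01, -1.64526896e-04,
        8.94212164e-03,  4.89659760e-05]), 'eef_pos': array([0.25738172, 0.51356091, 0.23036308]), 'eef_rot': array([-3.89646399e-04,  2.30325202e-01,  9.73113298e-01, -8.11752761e-04]), 'wrist_force': array([-0.58872714,  0.12664725,  0.91616311]), 'torque': array([ 0.01040524,  0.04268875, -0.01003853]), 'grasp_force': 0.0, 'opening': 0.9981888163664036}
-0.13966068487069755 [[0.027, 0.996, -0.083, 0.34], [-0.999, 0.028, 0.02, 0.072], [0.023, 0.082, 0.996, 1.519]]
-0.1088589425103008 [[0.994, 0.072, -0.086, 0.354], [-0.112, 0.599, -0.793, -1.006], [-0.006, 0.798, 0.603, 0.886]]
```

View pics/top0.png

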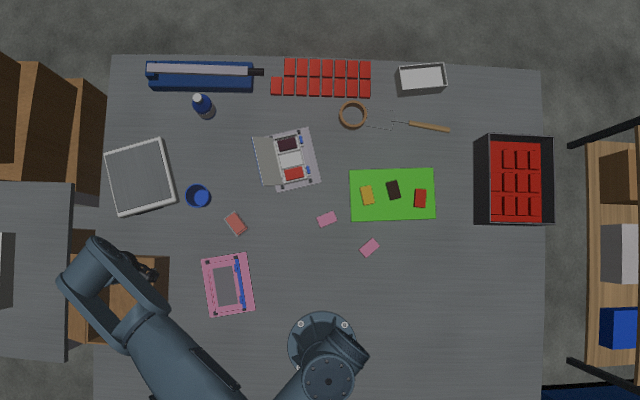

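View pics/side0.png

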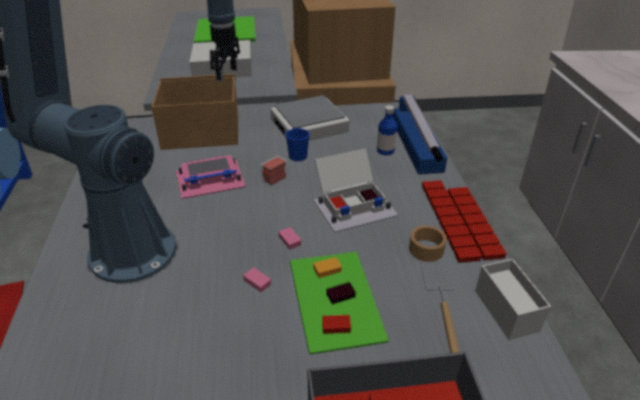

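The top picture shows the amber bar at about (367,195) on the board. The tub is at about (290,158), its lid open on the left (+y), with the empty place at about (291,159). The pink items are decoys.

```bash
python3 - <<'E'
from h import *
im=cv2.imread("pics/top0.png");W=np.load("pics/top0.npy")
hsv=cv2.cvtColor(im,cv2.COLOR_BGR2HSV)
def box(m,n):
    P=W[m]; P=P[~np.isnan(P).any(1)]
    r=cv2.minAreaRect((P[:,:2]*1000).astype(np.float32))
    print(n,len(P),"med",np.median(P,0).round(4),"mean",P.mean(0).round(4),"rect",np.round(r[0],1),np.round(r[1],1),round(r[2],1))
    return P
roi=lambda a,b,c,d:(np.add.outer(np.zeros(400),np.arange(640))>=a)&(np.add.outer(np.zeros(400),np.arange(640))<b)&(np.add.outer(np.arange(400),np.zeros(640))>=c)&(np.add.outer(np.arange(400),np.zeros(640))<d)
H,S,V=[hsv[...,i].astype(int) for i in range(3)]
box(roi(355,380,180,210)&(H>12)&(H<30)&(S>120),"amber")
box(roi(380,405,175,205)&(V<70),"dark")
box(roi(410,430,180,210)&((H<8)|(H>172))&(S>150),"red")
box(roi(345,440,160,225)&(H>40)&(H<75)&(S>120),"board")
box(roi(278,305,160,185)&((H<8)|(H>172))&(S>120),"tubred")
box(roi(272,302,132,155)&(V<90)&(W[...,2]<.045),"tubdark")
R=roi(240,330,115,200)
z=W[...,2]
box(R&(z>.004)&(z<.02),"plate")
box(R&(z>.033)&(z<.048),"rim")
P=box(R&(z>.055),"lid")
c=P.mean(0);_,s,vt=np.linalg.svd(P-c);print("normal",vt[2].round(3),"ax",vt[0].round(3),vt[1].round(3),P.min(0),P.max(0))
ang=np.arctan2(np.linalg.norm(vt[2][:2]),abs(vt[2][2]));print("tilt",ang,np.pi-ang)
box(R&(H>100)&(H<130)&(S>120),"blue")
cv2.imwrite("pics/c0.png",cv2.resize(np.hstack([im[110:210,235:335],im[150:250,345:445]]),None,fx=4,fy=4,interpolation=cv2.INTER_CUBIC))
W2=np.load("pics/side0.npy");im2=cv2.imread("pics/side0.png");h2=cv2.cvtColor(im2,cv2.COLOR_BGR2HSV).astype(int)
W=W2;m=roi(305,345,255,280)&(h2[...,0]>12)&(h2[...,0]<30)&(h2[...,1]>120)
box(m&(W[...,2]>.026),"amber side")
R=roi(310,375,140,200);P=box(R&(W[...,2]>.06),"lid side")
c=P.mean(0);_,s,vt=np.linalg.svd(P-c);print("normal",vt[2].round(3),vt[0].round(3),P.max(0))
E
```

```text
amber 203 med [ 0.4838 -0.1297  0.0308] mean [ 0.4841 -0.1293  0.0304] rect [ 484.6 -130.5] [57.9 39.2] 15.4
dark 205 med [ 0.5025 -0.2135  0.0313] mean [ 0.503  -0.2137  0.031 ] rect [ 503.6 -214.5] [57.3 37.2] 16.1
red 189 med [ 0.4793 -0.3006  0.0307] mean [ 0.4798 -0.3007  0.0308] rect [ 479.6 -301.6] [34.6 57.3] 87.5
board 3658 med [ 0.49   -0.2109  0.0113] mean [ 0.4907 -0.2134  0.0114] rect [ 492.3 -218.2] [169.7 282.9] 3.7
tubred 191 med [0.547  0.1053 0.0298] mean [0.5467 0.1064 0.03  ] rect [547.6 106.4] [35.5 56. ] 15.7
tubdark 260 med [0.6446 0.1324 0.0292] mean [0.6455 0.1319 0.0281] rect [644.  125.4] [51.5 86.7] 20.1
plate 2185 med [0.6015 0.1031 0.0072] mean [0.6013 0.1163 0.0079] rect [604.1 138.9] [278.8 293.4] 1.7
rim 303 med [0.5884 0.1243 0.0418] mean [0.5931 0.122  0.041 ] rect [595.9 116. ] [152.5  99.1] 15.9
lid 901 med [0.5748 0.192  0.0909] mean [0.5744 0.1917 0.0902] rect [587.4 143.7] [153.6 154.8] 14.4
normal [ 0.204 -0.747  0.633] ax [-0.965 -0.264 -0.001] [-0.168  0.61   0.775] [0.49577947 0.07907929 0.05527335] [0.65326222 0.23728236 0.12658168]
tilt 0.8859336392163762 2.2556590143734168
blue 33 med [0.6446 0.0822 0.0482] mean [0.6071 0.0746 0.0471] rect [607.   74.5] [122.2   6.3] 15.1
amber side 264 med [ 0.4831 -0.135   0.0287] mean [ 0.4838 -0.135   0.0287] rect [ 484.3 -134.8] [59.4 38.4] 13.6
lid side 1349 med [0.5724 0.1913 0.0886] mean [0.5725 0.191  0.0887] rect [574.6 190.8] [159.2  57.4] 12.3
normal [ 0.2   -0.759  0.619] [-0.968 -0.251  0.005] [0.65396568 0.23264697 0.11996662]
```

View pics/c0.png

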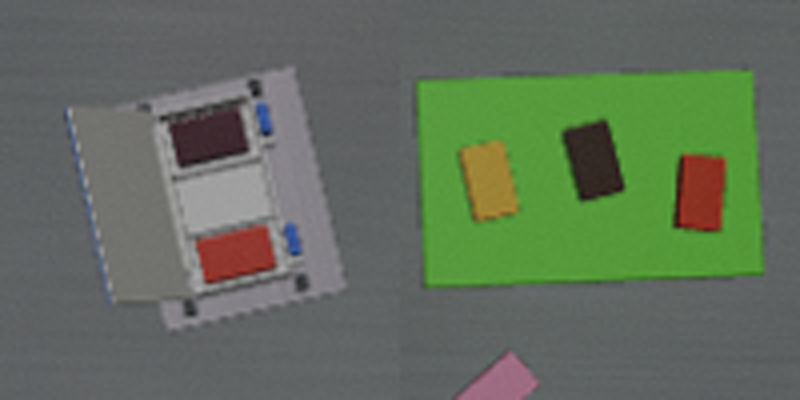

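The crop confirms it: the amber bar lies about 14.5° off world x. The tub is turned about 15°, centred near (0.5945, 0.119), with its lid open to about 2.25 rad. I'll go to the bar now.

>>> carry_out(plan=[[[0.013,-0.037,0,0,0,0.04,0.7],[0.026,-0.074,0,0,0,0.08,0.7],[0.039,-0.111,0,0,0,0.12,0.7],[0.052,-0.148,0,0,0,0.16,0.7],[0.065,-0.185,0,0,0,0.2,0.7]]])

```text
time_s: 0.52
eef_pos: [0.3225, 0.3273, 0.2308]
eef_rot: [-0.0, 0.131, 0.991, -0.0]
wrist_force: [0.8, 0.1, 0.5]
opening: 0.696
grasp_force: 0.0
```

>>> carry_out(plan=[[[0.013,-0.037,0,0,0,0.04,0.7],[0.026,-0.074,0,0,0,0.08,0.7],[0.039,-0.111,0,0,0,0.12,0.7],[0.052,-0.148,0,0,0,0.16,0.7],[0.065,-0.185,0,0,0,0.2,0.7]]])

```text
time_s: 0.93
eef_pos: [0.3877, 0.1423, 0.2312]
eef_rot: [0.0, 0.031, 1.0, 0.0]
wrist_force: [1.3, 0.9, 0.8]
opening: 0.702
grasp_force: 0.0
```

>>> carry_out(plan=[[[0.013,-0.037,0,0,0,0.04,0.7],[0.026,-0.074,0,0,0,0.08,0.7],[0.039,-0.111,0,0,0,0.12,0.7],[0.052,-0.148,0,0,0,0.16,0.7],[0.065,-0.185,0,0,0,0.2,0.7]]])

```text
time_s: 1.35
eef_pos: [0.4527, -0.043, 0.2311]
eef_rot: [-0.0, -0.068, 0.998, 0.0]
wrist_force: [0.2, 0.5, 0.6]
opening: 0.699
grasp_force: 0.0
```

>>> carry_out(plan=[[[0.012,-0.034,-0.02,0,0,0.06,0.7],[0.024,-0.068,-0.04,0,0,0.117,0.7],[0.0315,-0.0895,-0.075,0,0,0.117,0.7],[0.0315,-0.0895,-0.11,0,0,0.117,0.7],[0.0315,-0.0895,-0.13,0,0,0.117,0.7]]])

```text
time_s: 1.77
eef_pos: [0.4823, -0.1311, 0.0974]
eef_rot: [-0.002, -0.124, 0.992, 0.001]
wrist_force: [-1.3, 0.5, -0.6]
opening: 0.697
grasp_force: 0.0
```

```bash
python3 - <<'E'
from h import *
for n in("top","side"): c,W=snap(n,f"pics/{n}1.png")
a=cv2.imread("pics/top1.png")[150:250,320:445];b=cv2.imread("pics/side1.png")[220:345,270:395]
cv2.imwrite("pics/c1.png",np.hstack([cv2.resize(a,(400,320)),cv2.resize(b,(320,320))]))
print(get_obs()["eef_pos"])
E
```

```text
[ 0.48073656 -0.12917338  0.09692126]
```

View pics/c1.png

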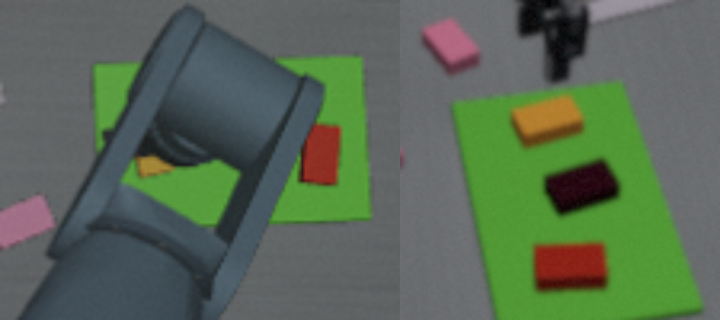

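The top crop shows the gripper over the amber bar. The side crop shows it up and behind, with the dark and red bars clear of it. Next is the descent.

>>> carry_out(plan=[[[0,-0.0015,-0.015,0,0,0,0.7],[0,-0.0015,-0.03,0,0,0,0.7],[0,-0.0015,-0.045,0,0,0,0.7],[0,-0.0015,-0.045,0,0,0,0.7],[0,-0.0015,-0.045,0,0,0,0.7]]])

```text
time_s: 2.28
eef_pos: [0.4845, -0.1318, 0.0572]
eef_rot: [0.0, -0.126, 0.992, -0.0]
wrist_force: [0.4, -0.5, 0.6]
opening: 0.707
grasp_force: 0.0
```

>>> carry_out(plan=[[[0,0,-0.015,0,0,0,0.7],[0,0,-0.03,0,0,0,0.7],[0,0,-0.039,0,0,0,0.7],[0,0,-0.039,0,0,0,0.2],[0,0,-0.039,0,0,0,0.2]]])

```text
time_s: 2.7
eef_pos: [0.4846, -0.1321, 0.018]
eef_rot: [0.0, -0.126, 0.992, -0.0]
wrist_force: [0.6, 0.5, 1.0]
opening: 0.428
grasp_force: 1.0
```

>>> carry_out(plan=[[[0,0,0,0,0,0,0.2],[0,0,0,0,0,0,0.2],[0,0,0,0,0,0,0.2],[0,0,0,0,0,0,0.2],[0,0,0,0,0,0,0.2]]])

```text
time_s: 3.12
eef_pos: [0.4851, -0.1324, 0.0184]
eef_rot: [0.001, -0.126, 0.992, -0.001]
wrist_force: [-0.2, 0.1, 6.4]
opening: 0.401
grasp_force: 60.6
```

>>> carry_out(plan=[[[0,0,0.02,0,0,0,0.2],[0,0,0.05,0,0,0,0.2],[0,0.01,0.08,0,0,-0.1,0.2],[0.01,0.03,0.1,0,0,-0.21,0.2],[0.02,0.05,0.11,0,0,-0.32,0.2]]])

```text
time_s: 3.53
eef_pos: [0.5059, -0.0826, 0.1308]
eef_rot: [0.002, 0.038, 0.999, -0.001]
wrist_force: [1.0, 0.9, -0.4]
opening: 0.405
grasp_force: 60.2
```

>>> carry_out(plan=[[[0.01,0.022,0,0,0,-0.11,0.2],[0.02,0.044,0,0,0,-0.22,0.2],[0.03,0.066,0,0,0,-0.33,0.2],[0.04,0.088,0,0,0,-0.44,0.2],[0.05,0.11,0,0,0,-0.55,0.2]]])

```text
time_s: 3.95
eef_pos: [0.5545, 0.0292, 0.1274]
eef_rot: [0.0, 0.307, 0.952, -0.0]
wrist_force: [0.6, -0.6, -1.4]
opening: 0.403
grasp_force: 60.1
```

>>> carry_out(plan=[[[0.01,0.022,0,0,0,-0.11,0.2],[0.02,0.044,0,0,0,-0.22,0.2],[0.03,0.066,0,0,0,-0.33,0.2],[0.035,0.08,0,0,0,-0.44,0.2],[0.04,0.09,0,0,0,-0.55,0.2]]])

```text
time_s: 4.37
eef_pos: [0.5943, 0.1198, 0.1272]
eef_rot: [-0.0, 0.553, 0.833, 0.0]
wrist_force: [-0.0, -0.2, -0.7]
opening: 0.402
grasp_force: 60.1
```

>>> carry_out(plan=[[[0,0,0,0,0,-0.07,0.2],[0,0,0,0,0,-0.1386,0.2],[0,0,0,0,0,-0.1386,0.2],[0,0,0,0,0,-0.1386,0.2],[0,0,0,0,0,-0.1386,0.2]]])

```text
time_s: 4.78
eef_pos: [0.5941, 0.1179, 0.1272]
eef_rot: [-0.0, 0.607, 0.795, -0.0]
wrist_force: [-0.1, 0.1, -0.6]
opening: 0.401
grasp_force: 60.1
```

```bash
python3 - <<'E'
from h import *
for n in("top","side"): c,W=snap(n,f"pics/{n}2.png")
a=cv2.imread("pics/top2.png")[110:210,225:350];b=cv2.imread("pics/side2.png")[120:245,290:415]
cv2.imwrite("pics/c2.png",np.hstack([cv2.resize(a,(400,320)),cv2.resize(b,(400,400))[:320]]))
print(get_obs()["eef_pos"],get_obs()["opening"],get_obs()["grasp_force"])
# refine tub with undisturbed side0 view
W=np.load("pics/side0.npy");h2=cv2.cvtColor(cv2.imread("pics/side0.png"),cv2.COLOR_BGR2HSV).astype(int)
H,S,V=h2[...,0],h2[...,1],h2[...,2]
U,Vv=np.meshgrid(np.arange(640),np.arange(400))
R=(U>325)&(U<395)&(Vv>180)&(Vv<225)
z=W[...,2]
for n,m in(("red",R&((H<8)|(H>172))&(S>120)&(z>.024)),("blue",R&(H>100)&(H<130)&(S>120)&(z>.03)),("dark",R&(V<60)&(z>.02)&(z<.034))):
    P=W[m];print(n,len(P),P.mean(0).round(4),P.min(0).round(4),P.max(0).round(4))
E
```

```text
[0.59417602 0.11781759 0.12732211] 0.39962574293788444 60.139485597610474
red 135 [0.5632 0.1149 0.0278] [0.5298 0.0816 0.0241] [0.6503 0.156  0.0337]
blue 104 [0.6045 0.0688 0.0409] [0.5461 0.0489 0.0302] [0.664  0.1139 0.0502]
dark 168 [0.6356 0.1277 0.0264] [0.5216 0.0429 0.0202] [0.6903 0.1695 0.0318]
```

View pics/c2.png

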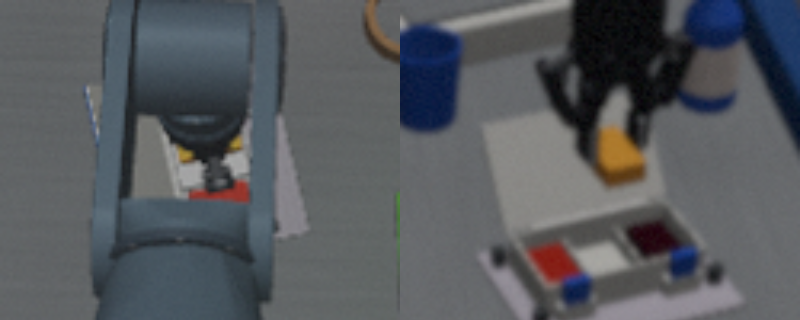

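The side crop shows the bar held level above the white middle place, its length along the tub's x. I'll lower it.

>>> carry_out(plan=[[[0,0.001,-0.03,0,0,0,0.2],[0,0.001,-0.06,0,0,0,0.2],[0,0.001,-0.08,0,0,0,0.2],[0,0.001,-0.092,0,0,0,0.2],[0,0.001,-0.0985,0,0,0,0.2]]])

```text
time_s: 5.3
eef_pos: [0.593, 0.1188, 0.0268]
eef_rot: [-0.001, 0.608, 0.794, -0.001]
wrist_force: [0.8, 0.1, -0.8]
opening: 0.399
grasp_force: 60.2
```

```bash
python3 - <<'E'
from h import *
c,W=snap("side","pics/side3.png")
b=cv2.imread("pics/side3.png")[140:240,300:425]
cv2.imwrite("pics/c3.png",cv2.resize(b,(750,600),interpolation=cv2.INTER_CUBIC))
o=get_obs();print(o["eef_pos"],o["opening"],o["wrist_force"])
E
```

```text
[0.59304424 0.11883635 0.02669479] 0.39811768068506936 [-1.44420695  0.23989453 -1.03738223]
```

View pics/c3.png

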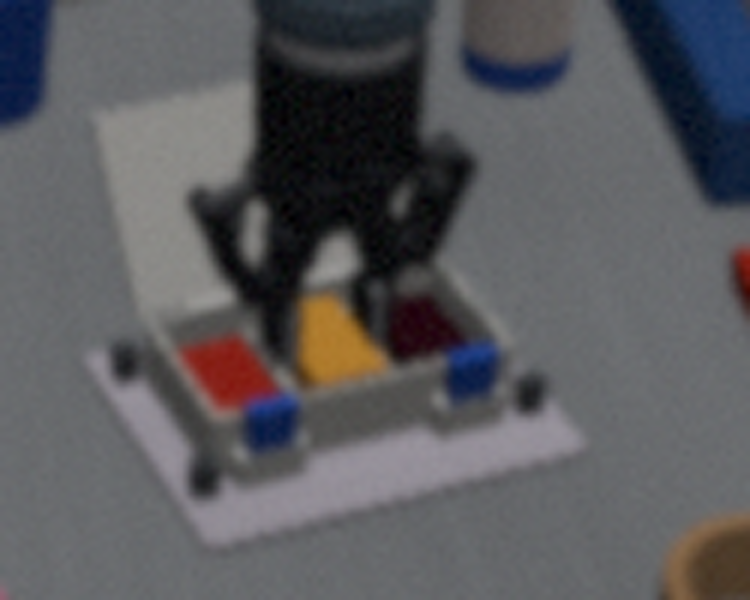

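The bar sits inside the rim between the dividers, well centred, with no contact force. I'll release it.

>>> carry_out(plan=[[[0,0,0,0,0,0,0.55],[0,0,0,0,0,0,0.55],[0,0,0,0,0,0,0.55],[0,0,0.01,0,0,0,0.55],[0,0,0.03,0,0,0,0.55]]])

```text
time_s: 5.77
eef_pos: [0.5928, 0.119, 0.0582]
eef_rot: [-0.001, 0.608, 0.794, -0.001]
wrist_force: [0.7, -0.4, 0.5]
opening: 0.546
grasp_force: 0.0
```

>>> carry_out(plan=[[[0,0,0.03,0,0,0,0.55],[0,0,0.06,0,0,0,0.4],[0,0,0.09,0,0,0,0],[0,0,0.12,0,0,0,0],[0,0,0.15,0,0,0,0]]])

```text
time_s: 6.18
eef_pos: [0.5944, 0.1191, 0.2123]
eef_rot: [0.001, 0.608, 0.794, 0.001]
wrist_force: [0.2, -0.1, 0.3]
opening: 0.004
grasp_force: 0.0
```

```bash
python3 - <<'E'
from h import *
c,W=snap("side","pics/side4.png")
b=cv2.imread("pics/side4.png")[140:240,300:425]
cv2.imwrite("pics/c4.png",cv2.resize(b,(750,600),interpolation=cv2.INTER_CUBIC))
hs=cv2.cvtColor(cv2.imread("pics/side4.png"),cv2.COLOR_BGR2HSV).astype(int)
m=(hs[...,0]>12)&(hs[...,0]<30)&(hs[...,1]>120);m[:190]=0;m[225:]=0;m[:,:330]=0;m[:,385:]=0
P=W[m];P=P[P[:,2]<.05];print(len(P),P.mean(0),np.percentile(P[:,2],[5,25,50,75,95]),cv2.minAreaRect((P[:,:2]*1000).astype(np.float32)))
A=np.c_[P[:,:2],np.ones(len(P))];print(np.linalg.lstsq(A,P[:,2],rcond=None)[0])
o=get_obs();print(o["eef_pos"],o["opening"],o["wrist_force"])
E
```

```text
151 [0.59135803 0.12183516 0.02717501] [0.02230563 0.02578837 0.0272092  0.02899471 0.03095026] ((592.7259521484375, 127.43206024169922), (42.15011215209961, 63.3527946472168), 15.466986656188965)
[-0.00546124 -0.051134    0.03663447]
[0.59784939 0.11924574 0.21964387] 0.0010401909445492661 [3.29680863 0.02884394 4.69140834]
```

View pics/c4.png

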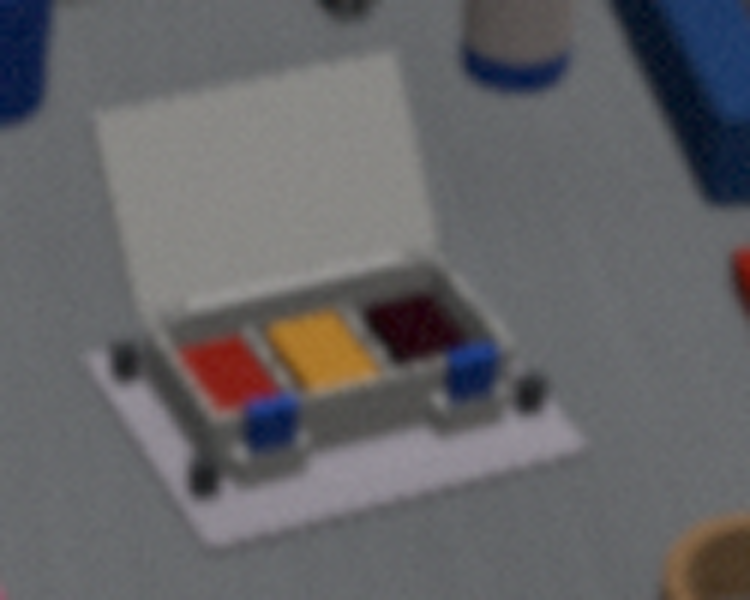

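The bar lies flat in the middle place, its top at about 0.028 m. Next I take the shut fingers behind the lid.

>>> carry_out(plan=[[[-0.007,0.026,0,0,0,0,0],[-0.014,0.052,0,0,0,0,0],[-0.021,0.078,0,0,0,0,0],[-0.028,0.104,0,0,0,0,0],[-0.035,0.13,0,0,0,0,0]]])

```text
time_s: 6.65
eef_pos: [0.5591, 0.2502, 0.2105]
eef_rot: [0.001, 0.608, 0.794, 0.001]
wrist_force: [0.2, 0.3, -0.2]
opening: 0.001
grasp_force: 0.0
```

>>> carry_out(plan=[[[0,0,-0.02,0,0,0,0],[0,0,-0.05,0,0,0,0],[0,0,-0.08,0,0,0,0],[0,0,-0.105,0,0,0,0],[0,0,-0.11,0,0,0,0]]])

```text
time_s: 7.07
eef_pos: [0.5563, 0.2485, 0.0952]
eef_rot: [-0.002, 0.608, 0.794, -0.002]
wrist_force: [-1.7, -0.1, -0.6]
opening: -0.001
grasp_force: 0.0
```

>>> carry_out(plan=[[[0.004,-0.0145,0,0,0,0,0],[0.008,-0.029,0,0,0,0,0],[0.012,-0.0435,0,0,0,0,0],[0.016,-0.058,0,0,0,0,0],[0.02,-0.0725,0,0,0,0,0]]])

```text
time_s: 7.48
eef_pos: [0.5807, 0.1764, 0.1016]
eef_rot: [0.001, 0.608, 0.794, 0.001]
wrist_force: [0.6, 1.2, 0.4]
opening: 0.003
grasp_force: 0.6
```

>>> carry_out(plan=[[[0.0028,-0.0101,0.001,0,0,0,0],[0.0055,-0.0203,0.002,0,0,0,0],[0.0087,-0.0318,0.005,0,0,0,0],[0.0118,-0.0434,0.007,0,0,0,0],[0.0148,-0.0545,0.003,0,0,0,0]]])

```text
time_s: 7.9
eef_pos: [0.5955, 0.1211, 0.1036]
eef_rot: [0.001, 0.608, 0.794, 0.001]
wrist_force: [0.6, 1.3, 0.5]
opening: 0.0
grasp_force: 0.5
```

>>> carry_out(plan=[[[0.003,-0.0111,-0.005,0,0,0,0],[0.0055,-0.0203,-0.013,0,0,0,0],[0.008,-0.0295,-0.023,0,0,0,0],[0.009,-0.034,-0.031,0,0,0,0],[0.0104,-0.0381,-0.038,0,0,0,0]]])

```text
time_s: 8.32
eef_pos: [0.6038, 0.0831, 0.0619]
eef_rot: [-0.001, 0.608, 0.794, -0.001]
wrist_force: [0.6, -0.1, -0.4]
opening: -0.003
grasp_force: 0.3
```

```bash
python3 - <<'E'
from h import *
c,W=snap("side","pics/side5.png")
b=cv2.imread("pics/side5.png")[120:240,290:440]
cv2.imwrite("pics/c5.png",cv2.resize(b,(750,600),interpolation=cv2.INTER_CUBIC))
o=get_obs();print(o["eef_pos"],o["opening"],o["wrist_force"])
E
```

```text
[0.60317775 0.08264557 0.06066246] 0.002130754820170246 [-0.78344229 -1.41617754 -1.10195941]
```

View pics/c5.png

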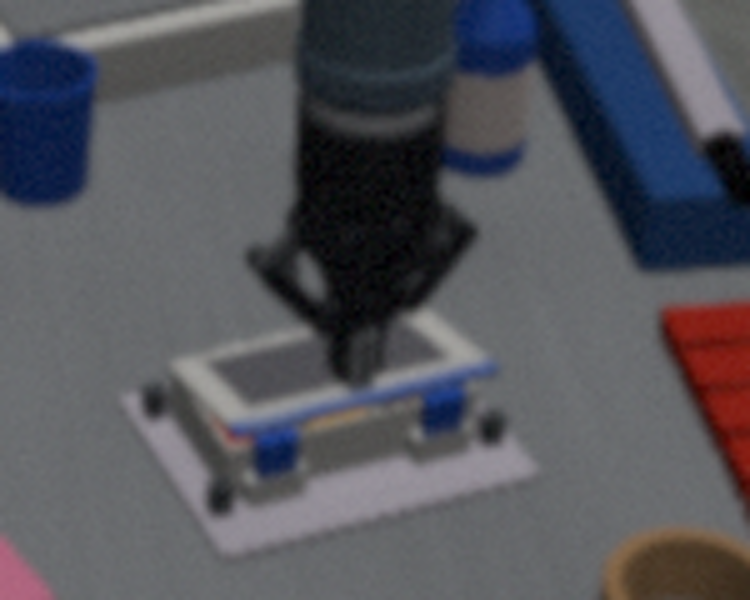

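The lid is over the tub, just above the catches, with the fingertip near its blue edge. I'll move out to the edge and press.

>>> carry_out(plan=[[[0.0012,-0.0044,-0.003,0,0,0,0],[0.0024,-0.0087,-0.006,0,0,0,0],[0.0026,-0.0096,-0.009,0,0,0,0],[0.0026,-0.0096,-0.011,0,0,0,0],[0.0026,-0.0096,-0.012,0,0,0,0]]])

```text
time_s: 8.78
eef_pos: [0.6076, 0.0737, 0.0527]
eef_rot: [0.001, 0.608, 0.794, -0.0]
wrist_force: [-2.7, -2.6, 8.5]
opening: -0.003
grasp_force: 3.9
```

>>> carry_out(plan=[[[0,0,-0.001,0,0,0,0],[0,0,-0.002,0,0,0,0],[0,0,-0.003,0,0,0,0],[0,0,-0.003,0,0,0,0],[0,0,-0.003,0,0,0,0]]])

```text
time_s: 9.2
eef_pos: [0.6077, 0.0736, 0.0501]
eef_rot: [0.001, 0.608, 0.794, -0.0]
wrist_force: [-2.1, -2.5, 6.4]
opening: -0.003
grasp_force: 2.9
```

>>> carry_out(plan=[[[0,0,-0.001,0,0,0,0],[0,0,-0.002,0,0,0,0],[0,0,-0.003,0,0,0,0],[0,0,-0.004,0,0,0,0],[0,0,-0.004,0,0,0,0]]])

```text
time_s: 9.62
eef_pos: [0.6078, 0.0734, 0.0462]
eef_rot: [0.001, 0.608, 0.794, -0.0]
wrist_force: [-2.4, -3.4, 6.2]
opening: -0.001
grasp_force: 3.2
```

>>> carry_out(plan=[[[0,0,-0.0005,0,0,0,0],[0,0,-0.001,0,0,0,0],[0,0,-0.0015,0,0,0,0],[0,0,-0.0015,0,0,0,0],[0,0,-0.0015,0,0,0,0]]])

```text
time_s: 10.03
eef_pos: [0.6079, 0.0734, 0.0458]
eef_rot: [0.001, 0.607, 0.794, -0.0]
wrist_force: [-5.3, -4.2, 15.4]
opening: -0.001
grasp_force: 7.4
```

>>> carry_out(plan=[[[0,0,-0.0005,0,0,0,0],[0,0,-0.001,0,0,0,0],[0,0,-0.0015,0,0,0,0],[0,0,-0.0015,0,0,0,0],[0,0,-0.0015,0,0,0,0]]])

```text
time_s: 10.45
eef_pos: [0.6081, 0.0734, 0.0455]
eef_rot: [0.001, 0.607, 0.794, -0.0]
wrist_force: [-10.2, -4.3, 23.2]
opening: -0.0
grasp_force: 11.8
```

>>> carry_out(plan=[[[0,0,0.003,0,0,0,0],[0,0,0.015,0,0,0,0],[0,0,0.045,0,0,0,0],[0,0,0.08,0,0,0,0],[0,0,0.12,0,0,0,0]]])

```text
time_s: 10.87
eef_pos: [0.6056, 0.0747, 0.1619]
eef_rot: [-0.001, 0.608, 0.794, -0.001]
wrist_force: [0.6, -0.4, -0.6]
opening: 0.0
grasp_force: 0.0
```

>>> carry_out(plan=[[[-0.03,0.01,0.03,0,0,0,0],[-0.06,0.01,0.05,0,0,0,0],[-0.09,0.01,0.06,0,0,0,0],[-0.12,0.01,0.06,0,0,0,0],[-0.12,0.01,0.06,0,0,0,0]]])

```text
time_s: 11.28
eef_pos: [0.4826, 0.0853, 0.2224]
eef_rot: [-0.001, 0.607, 0.795, -0.0]
wrist_force: [0.2, -0.4, -1.2]
opening: 0.004
grasp_force: 0.0
```

```bash
python3 - <<'E'
from h import *
c,W=snap("side","pics/side6.png");snap("top","pics/top6.png")
b=cv2.imread("pics/side6.png")[120:240,290:440]
cv2.imwrite("pics/c6.png",cv2.resize(b,(750,600),interpolation=cv2.INTER_CUBIC))
ex=np.array([-.262,.965]);ey=np.array([-.965,-.262])
d=W[...,:2]-[.594,.119];X=d@ex;Y=d@ey
for y0 in(-.06,-.03,0,.03,.06):
    print([round(float(np.nanmedian(W[...,2][(abs(X-x0)<.006)&(abs(Y-y0)<.012)]))*1,4) for x0 in(-.048,-.03,0,.03)])
o=get_obs();print(o["eef_pos"],o["time_s"])
E
```

```text
[0.0253, 0.0451, 0.0454, 0.0445]
[0.0191, 0.0454, 0.045, 0.0442]
[0.0139, 0.0455, 0.0454, 0.0452]
[0.0205, 0.0464, 0.045, 0.0444]
[0.0224, 0.0446, 0.046, 0.0469]
[0.48668942 0.08467658 0.22269637] 11.3833
```

View pics/c6.png

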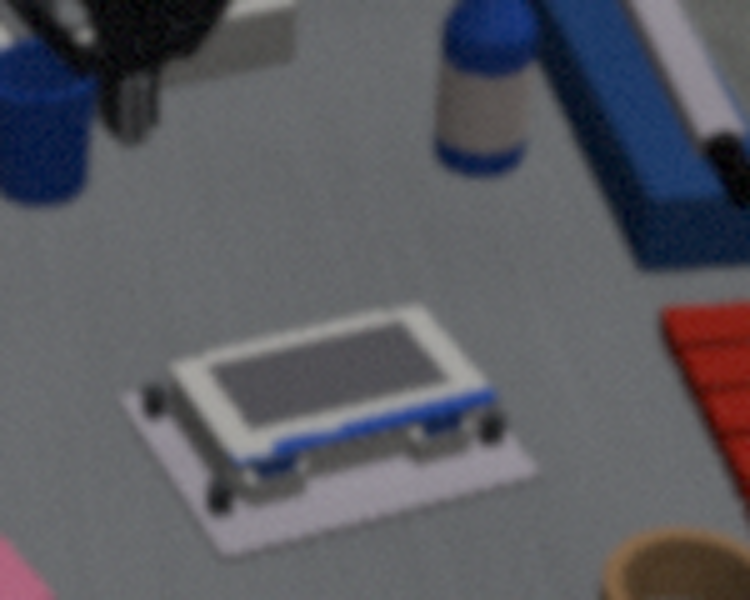

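The lid lies level at about 45 mm all along, with the catches pushed down and the robot clear.

```bash
python3 -c "
from bench import hand_in
print(hand_in())"
```

```text
the job is handed in; nothing more can be done
None
```

The amber bar lies flat in the tub's middle place, and the lid is shut level on the rim with both catches pushed down; I handed the job in at about 11.4 s, and the hand-in gave no verdict.

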